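Run a fingertip along the jig's curved row of spring pins

ROBOT

A 6-joint arm with a two-finger parallel gripper is mounted at the origin on the work surface. World frame = base frame: x ahead of the robot, y to its left, z up, the work surface at z = 0. Lengths are in m, angles in rad, forces in N, time in s.
With the tool pointing down it reaches from about 0.425 to 0.95 m from the base axis. Payload 3.5 kg.
Tool frame: the origin (TCP) lies on the centre line of the jaws, within the pads' length; the fingertips stand 19 mm ahead of it and the grasp point (between the pads) is the TCP; z points along the fingers, y is the line along which they close (so a half turn about z gives the same grasp; the last joint's range is limited). The gripper opens to 85 mm and grips with 20 to 120 N. Pads are 22 mm wide; open, the fingers measure 114 mm over their backs; the gripper's body (76 mm by 85 mm) begins 54 mm behind the grasp point. The pads swing forward as they close: fully open they stand 13 mm farther back than shut.
Start: joints at [-1.436, 0.286, 1.577, -0, 1.279, -0.15], TCP at [0.19, -0.648, 0.228] pointing down, gripper open.
Joint ranges: [-2.77, 2.77], [-0.9, 2.22], [0.21, 2.48], [-1.53, 4.67], [0.24, 2.81], [-2.84, 2.84]. Speed limits (rad/s): [2.79, 2.79, 3.14, 3.14, 3.14, 3.14].

INTERFACE

Orientations are given as a unit quaternion [x, y, z, w].
In Python, from plant import ctrl, imaging gives the robot as it stands. The module is installed in compiled form; this text tells all that it offers.
- The arm moves only by the shell command python3 -m handwheel 'ROWS' [OPENING] [FORCE]. ROWS is JSON, one flat list of numbers, 6 for each row, row after row: the shift along the world's x, y, z in units of 150 mm (1.0 is 150 mm), then the turn, a rotation vector about the world's x, y, z in units of 90 degrees (1.0 is 90 degrees). In form: [tx, ty, tz, rx, ry, rz, tx, ty, tz, rx, ry, rz, ...]. A call has 1 to 5 rows; each row shifts and turns the commanded pose from where the row before left it; what a row does not reach is not made up. A row lasts 1/12 s, in which the tool goes at most 41.7 mm and 7.16 degrees, less where a joint would pass 70% of its speed; a pose out of reach is approached as far as the arm can. A call with a number of a shift or a turn outside -1 to 1 is refused whole. A call with a gripper value outside its range is refused whole. OPENING is the opening, from 0 (shut) to 1 (fully open), set as the call begins (- or left out, the last holds). The fingers move at their own pace and stop on an object; FORCE is the grip in N (left out, the last holds). Time passes only in rows, so rows that do not move let the fingers close. It gives the time, the measured TCP pose, the force, the opening and the grip force at its end, in the units of the state.
- ctrl.get_state(): the state, without advancing time (a new reading comes with each control period).
- imaging.read_camera(name): name is "scene" or "top" or "wrist"; returns (picture, depth): 480x640x3 uint8, blue, green, red; 480x640 float32, m along the optical axis (not along the pixel's ray), 0 where there is no reading.
- imaging.get_calibration(name): a dict with "fovy" (degrees; the focal length in pixels is half the picture's height over the tangent of half this angle, whatever the lens; pixels are square), "cx", "cy" (the principal point, pixels), "R" (3x3) and "t" (3): a world point X has camera coordinates R X + t. Camera axes: x right, y down, z forward; pixel columns grow to the right and rows downward; lengths in m; the calibration is good to about 2 mm. A picture is of the moment at which its call begins: read the wrist's pose just before it. get_calibration takes no time and is no camera call; for the wrist camera it gives the pose at the moment of the call.
- ctrl.sign_off(): hands the job in; it is judged then, once.
The state is a dict: "time": time; "qpos": joint angles; "dq": joint speeds; "joint_efforts": joint torques, N m; "eef_pos": TCP position; "tcp_rot": TCP orientation; "contact_force": force on the tool from outside, world axes, zero at the start; "wrist_torque": the same for the moment, N m; "opening": opening from 0.0 (shut) to 1.0 (fully open); "finger_force": force on a finger pad.
Only numpy, scipy, OpenCV 4.12 (cv2) and the standard library are available. Lean on these libraries where they do the work, as an engineer would, in place of code of your own. Each camera call takes 0.05 s, during which the arm holds its last target. There are 200 camera calls.

TASK

Check that the pins of the jig with the curved row spring freely: with the fingertips (fingers shut), follow the row from the pin beside the hanging hole to the other end and lightly press each of the five pins in turn, about halfway down, letting it spring back up; do not drive any pin to its stop. Grasp or lift nothing, do not push the jig out of its place, leave the jig with the straight row and the other things alone, and finish clear of everything.

Things in the scene. Friction and masses are not known exactly. Their poses are not given: they have to be found in the camera images.
- board: fixed timber cutting board, 500 (x) by 720 (y) by 30 mm thick, with a green mat let into its top; origin at the centre of its underside, on the table (z = 0). Its top, at z = 30 mm, carries everything below
- curve_jig: the jig to check: loose steel plate flat on the board, 90 (its x) by 260 (its y) by 14 mm thick, 2.2 kg, five spring pins in a curved row (bowed towards its +x) and a 25 mm hanging hole at (0, 111.5) mm. Origin at the centre of its underside. Pins at (x, y) = (-16, 84), (8, 42), (16, 0), (8, -42), (-16, -84) mm. Yaw within 35 degrees; lies left or right of the straight jig
- straight_jig: a jig to leave alone: same plate, hanging hole and pins, but its five pins stand in a straight row (x = 0; y = 84, 42, 0, -42, -84 mm). Origin as above
- curve_pin1_top (a point): tip of pin 1 of the curved row, counted from the hanging hole, the one beside the hanging hole; it moves down with the pin. At rest 61 mm above the table (17 mm above its plate)
- curve_pin1 (a joint): how far pin 1 of the curved row is pressed down, m: 0 is up, 0.010 is the bottom stop. Every pin: brass head 20 mm across, a shallow 28-degree cone 4.5 mm high over a 1.5 mm rim, on a 10 mm stem; slides straight down, starts to move at about 1 N, then gains 1 N per mm (6 N at 5 mm, 11 N at the stop), springs back when let go
- curve_pin2_top (a point): tip of pin 2 of the curved row, counted from the hanging hole; it moves down with the pin. At rest 61 mm above the table (17 mm above its plate)
- curve_pin2 (a joint): how far pin 2 of the curved row is pressed down, m: 0 is up, 0.010 is the bottom stop
- curve_pin3_top (a point): tip of pin 3 of the curved row, counted from the hanging hole; it moves down with the pin. At rest 61 mm above the table (17 mm above its plate)
- curve_pin3 (a joint): how far pin 3 of the curved row is pressed down, m: 0 is up, 0.010 is the bottom stop
- curve_pin4_top (a point): tip of pin 4 of the curved row, counted from the hanging hole; it moves down with the pin. At rest 61 mm above the table (17 mm above its plate)
- curve_pin4 (a joint): how far pin 4 of the curved row is pressed down, m: 0 is up, 0.010 is the bottom stop
- curve_pin5_top (a point): tip of pin 5 of the curved row, counted from the hanging hole, the one at the far end from the hole; it moves down with the pin. At rest 61 mm above the table (17 mm above its plate)
- curve_pin5 (a joint): how far pin 5 of the curved row is pressed down, m: 0 is up, 0.010 is the bottom stop
- straight_pin1 (a joint): how far pin 1 of the straight row (from its hanging hole) is pressed down, m; same pins
- straight_pin2 (a joint): how far pin 2 of the straight row (from its hanging hole) is pressed down, m; same pins
- straight_pin3 (a joint): how far pin 3 of the straight row (from its hanging hole) is pressed down, m; same pins
- straight_pin4 (a joint): how far pin 4 of the straight row (from its hanging hole) is pressed down, m; same pins
- straight_pin5 (a joint): how far pin 5 of the straight row (from its hanging hole) is pressed down, m; same pins
- dish: bystander: loose white ceramic dish, 90 mm across, 32 mm high, far (+x) side of the board; origin at the centre of its underside
- punch: bystander: loose dark steel hand punch standing upright, 40 mm across its foot, 100 mm high, far side of the board; origin at the centre of its underside
- weight: bystander: loose round steel pattern weight with a knob, 52 mm across, 51 mm high, far side of the board; origin at the centre of its underside

How it is judged:
By the outcome, as a careful person would: the job done as asked, in the order asked, and still so for the second after the job is handed in, with the robot touching nothing.
It also fails if it takes over 48 s, if anything falls off the work surface, if the arm or the gripper's body presses on something with over 40 N, if the wrist force passes 120 N, or if a joint passes its speed limit or range.

## Working session

There is one attempt and no reset: what is moved stays moved. The work goes in short steps, Python scripts to look and compute and a shell command to move; the robot and the scene stay as the last step left them, time stands still between calls to the robot, and variables do not carry over. Pictures are saved under pics/ and viewed, at most 10 in all, crops included, and the job is handed in when it is done.

```bash
mkdir -p pics; python3 - <<'E'
from plant import ctrl, imaging
import cv2, numpy as np
s=ctrl.get_state(); print(s)
for n in ("top","scene"):
    im,d=imaging.read_camera(n); cv2.imwrite(f"pics/{n}0.png",im); np.save(f"{n}_d.npy",d)
    print(n,imaging.get_calibration(n))
E
```

```text
{'time': 0.0, 'qpos': array([-1.43598782e+00,  2.87203873e-01,  1.57818912e+00,  2.29965056e-05,
        1.27857602e+00, -1.50003538e-01]), 'dq': array([ 7.89669636e-04,  2.20260368e-04, -1.49199765e-03,  4.93020405e-05,
        5.14521254e-04, -5.75687342e-04]), 'joint_efforts': array([-6.40287799e-04, -4.05986559e+01, -2.92624193e+01, -2.16572307e-04,
        5.87431190e-03, -5.71664060e-06]), 'eef_pos': array([ 0.18960075, -0.64713235,  0.22631514]), 'tcp_rot': array([ 9.89877159e-01,  1.41921800e-01,  2.00336931e-05, -1.18806532e-03]), 'contact_force': array([-0.60645697,  1.37421674, -0.31499611]), 'wrist_torque': array([-0.0171435 ,  0.06461415, -0.00741425]), 'finger_force': 0.0, 'opening': 0.9989700320622351}
top {'fovy': 56.538661229175034, 'cx': 311.36714886813473, 'cy': 233.38804034945977, 'R': array([[ 0.02098314, -0.99972793, -0.0101869 ],
       [-0.99632497, -0.02006322, -0.08327082],
       [ 0.08304378,  0.01189674, -0.99647489]]), 't': array([-0.01232815,  0.60910352,  0.86338486])}
scene {'fovy': 42.72010181554158, 'cx': 329.1431267498715, 'cy': 250.33124577589845, 'R': array([[ 0.35208057,  0.93595891,  0.0044934 ],
       [ 0.62643935, -0.23207589, -0.74411997],
       [-0.6954229 ,  0.26480503, -0.6680309 ]]), 't': array([-0.20416843, -0.35354467,  1.56079394])}
```

View pics/top0.png

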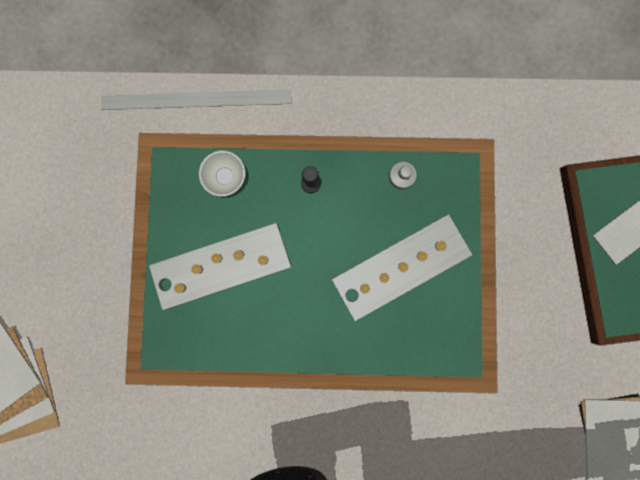

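The curved-row jig is on the left, with its hole at about (165,285). Its pins are at about (180,288), (197,269), (217,258), (239,255) and (263,260). The straight jig is on the right. Next I'll locate the pins by colour and ray casting, then fit the known pattern.

```bash
cat > h.py <<'E'
import cv2, numpy as np
from plant import ctrl, imaging
P=np.array([(-16,84),(8,42),(16,0),(8,-42),(-16,-84)])/1000.
def ray(c,u,v,z):
    f=240/np.tan(np.radians(c["fovy"]/2)); R,t=np.array(c["R"]),np.array(c["t"])
    o=-R.T@t; d=R.T@np.array([(u-c["cx"])/f,(v-c["cy"])/f,1]); return (o+d*(z-o[2])/d[2])[:2]
def proj(c,X):
    f=240/np.tan(np.radians(c["fovy"]/2)); p=np.array(c["R"])@X+c["t"]; return p[:2]/p[2]*f+[c["cx"],c["cy"]]
def blobs(im,amin=20):
    h=cv2.cvtColor(im,cv2.COLOR_BGR2HSV); m=cv2.inRange(h,(12,90,70),(32,255,255))
    n,_,st,ce=cv2.connectedComponentsWithStats(m)
    return [(ce[i],st[i,4]) for i in range(1,n) if st[i,4]>=amin]
def fit(W):
    # rigid 2D fit of pin pattern
    a,b=P.mean(0),W.mean(0); H=(P-a).T@(W-b); th=np.arctan2(H[0,1]-H[1,0],H[0,0]+H[1,1])
    R=np.array([[np.cos(th),-np.sin(th)],[np.sin(th),np.cos(th)]]); t=b-R@a
    return th,t,(R@P.T).T+t
E
python3 - <<'E'
from h import *
np.set_printoptions(precision=4,suppress=True)
im=cv2.imread("pics/top0.png"); c=imaging.get_calibration("top")
b=[x for x in blobs(im) if 240<x[0][1]<300 and 150<x[0][0]<450 and x[1]<300]
for p,a in b: print(p,a,ray(c,*p,.0575))
W=np.array([ray(c,*p,.0575) for p,a in sorted(b,key=lambda x:x[0][0]) if p[0]<300])
if len(W)==5:
    th,t,F=fit(W); print(np.degrees(th),t,"\n",F,"\n",(F-W)*1000)
for X in [(.25,.36,.03),(.25,-.36,.03)]: pass
E
```

```text
[440.8806 245.194 ] 67 [ 0.5889 -0.2479]
[237.9231 254.7846] 65 [0.5626 0.1395]
[421.8485 255.8636] 66 [ 0.5678 -0.2117]
[215.8906 257.8438] 64 [0.5559 0.1816]
[262.5645 259.6774] 62 [0.5542 0.092 ]
[402.9355 266.5323] 62 [ 0.5468 -0.1758]
[196.0606 268.7121] 66 [0.5344 0.2188]
[383.8167 277.3667] 60 [ 0.5255 -0.1396]
[179.0147 287.8382] 68 [0.4974 0.2498]
[364.5    288.1379] 58 [ 0.5044 -0.1032]
19.782015335584948 [0.5409 0.1763] 
 [[0.4974 0.25  ]
 [0.5342 0.2186]
 [0.556  0.1818]
 [0.5626 0.1395]
 [0.5543 0.0919]] 
 [[ 0.0338  0.1962]
 [-0.1543 -0.1899]
 [ 0.063   0.1703]
 [ 0.0278 -0.0183]
 [ 0.0297 -0.1584]]
```

View pics/scene0.png

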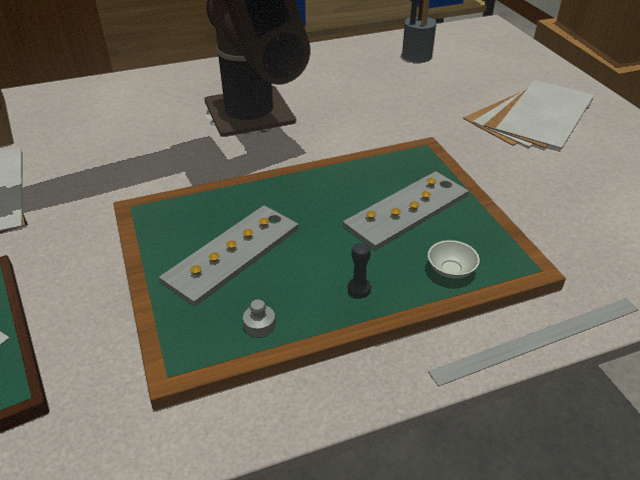

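```bash
python3 -m handwheel '[0.2,0.1,0,0,0,0,0.2,0.1,0,0,0,0,0.2,0.1,0,0,0,0,0.2,0.1,0,0,0,0,0.2,0.1,0,0,0,0]' 0 20
python3 -m handwheel '[0.2,0.15,0,0,0,0,0.2,0.15,0,0,0,0,0.2,0.15,0,0,0,0,0.2,0.15,0,0,0,0,0.2,0.15,0,0,0,0]'
python3 -m handwheel '[0,0.25,0,0,0,0,0,0.25,0,0,0,0,0,0.25,0,0,0,0,0,0.25,0,0,0,0,0,0.25,0,0,0,0]'
python3 -m handwheel '[0,0.25,0,0,0,0,0,0.25,0,0,0,0,0,0.25,0,0,0,0,0,0.25,0,0,0,0,0,0.25,0,0,0,0]'
python3 -m handwheel '[0,0.25,0,0,0,0,0,0.25,0,0,0,0,0,0.25,0,0,0,0,0,0,0,0,0,0,0,0,0,0,0,0]'
python3 - <<'E'
from h import *
np.set_printoptions(precision=4,suppress=True)
s=ctrl.get_state(); c=imaging.get_calibration("wrist"); im,d=imaging.read_camera("wrist")
print(s["eef_pos"],s["tcp_rot"],s["contact_force"],s["opening"],s["qpos"],c)
cv2.imwrite("pics/w1.png",im)
for p,a in blobs(im,60): print(p,a,ray(c,*p,.0575))
cs=imaging.get_calibration("scene"); b=cv2.imread("pics/scene0.png")
for p,a in blobs(b):
    if 330<p[0]<460 and 160<p[1]<240:print("scene",p,a,ray(cs,*p,.0575))
E
```

```text
time: 0.52
eef_pos: [0.3407, -0.5717, 0.227]
tcp_rot: [0.99, 0.142, -0.0, -0.001]
contact_force: [-0.1, -0.3, 0.2]
opening: 0.298
finger_force: 0.0
time: 0.93
eef_pos: [0.4907, -0.4587, 0.227]
tcp_rot: [0.99, 0.142, -0.0, -0.0]
contact_force: [0.4, -0.4, 0.2]
opening: -0.0
finger_force: 0.0
time: 1.35
eef_pos: [0.4892, -0.2708, 0.2269]
tcp_rot: [0.99, 0.142, -0.0, -0.001]
contact_force: [0.3, 0.0, 0.7]
opening: 0.0
finger_force: 0.0
time: 1.77
eef_pos: [0.489, -0.0834, 0.2273]
tcp_rot: [0.99, 0.142, -0.0, -0.0]
contact_force: [1.2, 1.2, -0.9]
opening: -0.001
finger_force: 0.0
time: 2.18
eef_pos: [0.4892, 0.0289, 0.2273]
tcp_rot: [0.99, 0.144, -0.0, 0.0]
contact_force: [-0.1, 0.4, 0.1]
opening: -0.001
finger_force: 0.0
[0.4892 0.0289 0.2273] [ 0.9896  0.144  -0.0004  0.0001] [-0.1097  0.449   0.0531] -0.0006862563871654455 [-0.1483 -0.1298  2.0201 -0.0004  1.252   1.1337] {'fovy': 66.448499879553, 'cx': 320.903908371219, 'cy': 240.16472749991058, 'R': array([[ 0.2854, -0.9584,  0.0001],
       [-0.911 , -0.2713,  0.3105],
       [-0.2976, -0.0887, -0.9506]]), 't': array([-0.1121,  0.4149,  0.5278])}
[160.6082  82.6102] 490 [0.5581 0.182 ]
[214.3758  90.3257] 479 [0.5647 0.14  ]
[111.124   96.3089] 492 [0.5367 0.2185]
[269.3977 118.7149] 435 [0.5563 0.0926]
[ 68.2527 130.242 ] 467 [0.5002 0.2494]
[606.6725 206.7543] 403 [ 0.5697 -0.2096]
[558.9041 217.6301] 365 [ 0.5488 -0.174 ]
[511.6716 228.3166] 338 [ 0.5278 -0.1382]
[465.1046 238.7631] 325 [ 0.5068 -0.1021]
[135.9287 312.7501] 6366 [0.3463 0.173 ]
[586.9997 397.6753] 3440 [ 0.381  -0.2961]
scene [430.8333 181.2037] 54 [0.5019 0.2485]
scene [425.5517 194.6034] 58 [0.5385 0.2176]
scene [413.7903 204.871 ] 62 [0.5602 0.1812]
scene [395.2879 211.697 ] 66 [0.567  0.1387]
scene [370.66 213.58] 50 [0.556  0.0926]
```

View pics/w1.png

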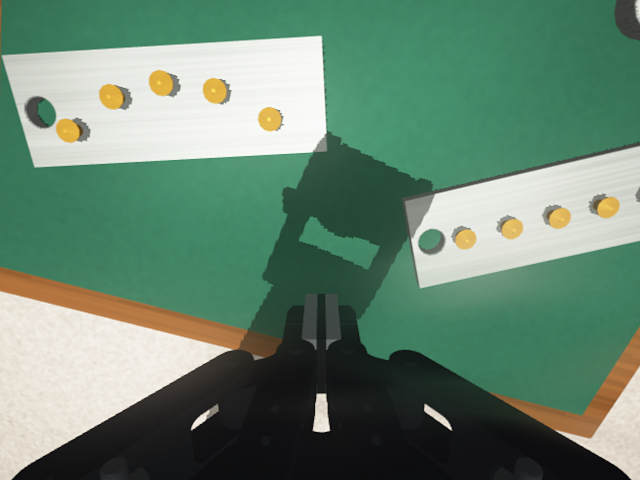

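The wrist view shows the curved row at upper left with its hole at (40,112), and pins from (68,130) to (269,119). The shut tips appear near (322,295). All three cameras agree to within about 4 mm, so I'll move above pin 1 and look again from close up.

```bash
python3 -m handwheel '[0.012,0.24,-0.1,0,0,0,0.012,0.24,-0.1,0,0,0,0.012,0.24,-0.1,0,0,0,0.012,0.24,-0.1,0,0,0,0.012,0.24,-0.1,0,0,0]' 
python3 -m handwheel '[0.01,0.24,-0.1,0,0,0,0,0.03,0,0,0,0,0,0,0,0,0,0,0,0,0,0,0,0]'
cat > look.py <<'E'
from h import *; import sys
np.set_printoptions(precision=4,suppress=True)
s=ctrl.get_state(); c=imaging.get_calibration("wrist"); im,d=imaging.read_camera("wrist")
print(s["time"],s["eef_pos"],s["tcp_rot"],s["contact_force"])
cv2.imwrite(f"pics/{sys.argv[1]}.png",im)
print("tip proj",proj(c,s["eef_pos"]-[0,0,.019]))
for p,a in blobs(im,60): print(p,a,ray(c,*p,.0575))
E
python3 look.py w2
```

```text
time: 2.65
eef_pos: [0.4994, 0.2069, 0.1519]
tcp_rot: [0.99, 0.14, 0.0, 0.0]
contact_force: [0.8, -1.0, -0.1]
opening: -0.003
finger_force: 0.0
time: 2.98
eef_pos: [0.5009, 0.2464, 0.1377]
tcp_rot: [0.99, 0.141, -0.0, 0.0]
contact_force: [-0.1, 0.9, -0.1]
opening: 0.002
finger_force: 0.0
2.9833 [0.5009 0.2464 0.1377] [ 0.9899  0.1414 -0.0001  0.0004] [-0.096   0.8944 -0.0801]
tip proj [320.5608 292.7945]
[193.7296 184.1912] 16623 [0.521  0.3338]
[442.5421 194.3652] 712 [0.5582 0.1839]
[508.3673 202.6644] 727 [0.5648 0.1423]
[375.8302 210.6502] 689 [0.5367 0.2204]
[569.7259 235.1867] 664 [0.5564 0.095 ]
[312.4194 249.7419] 620 [0.5002 0.2517]
[208.6826 412.9341] 167 [0.3505 0.2917]
[320.5227 426.7197] 132 [0.3616 0.2058]
```

View pics/w2.png

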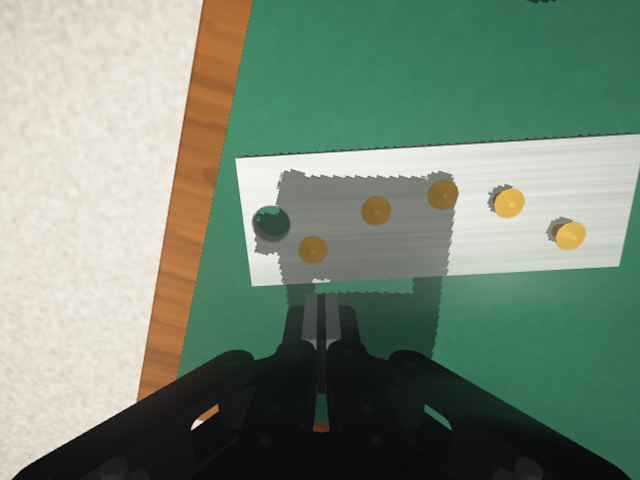

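The shut fingertips' front edge is at about (321,293), and pin 1 is at (312,250), under the tool's shadow. I'll check the fingertip geometry with the depth image before descending.

```bash
python3 - <<'E'
from h import *
np.set_printoptions(precision=4,suppress=True)
s=ctrl.get_state(); c=imaging.get_calibration("wrist"); im,d=imaging.read_camera("wrist")
from scipy.spatial.transform import Rotation as Ro
T=Ro.from_quat(s["tcp_rot"]); f=240/np.tan(np.radians(c["fovy"]/2)); R,t=np.array(c["R"]),np.array(c["t"])
for u in (306,312,317,326,331,337):
  for v in (290,295,300,310,325,340):
    z=d[v,u]; X=R.T@(np.array([(u-c["cx"])/f*z,(v-c["cy"])/f*z,z])-t); print(u,v,X,"tool",T.inv().apply(X-s["eef_pos"])*1000)
print("cam in tool",T.inv().apply(-R.T@t-s["eef_pos"]))
for p,a in blobs(im,300):
    v,u=int(p[1]),int(p[0]); z=np.median(d[v-2:v+3,u-2:u+3]); print(p,(R.T@(np.array([(u-c["cx"])/f*z,(v-c["cy"])/f*z,z])-t)))
E
```

```text
306 290 [0.4584 0.2452 0.0305] tool [-41.3546 -11.165  107.6949]
306 295 [0.5114 0.2553 0.1466] tool [12.4404 -6.0281 -8.3221]
306 300 [0.5114 0.2552 0.151 ] tool [ 12.4175  -5.8581 -12.7323]
306 310 [0.5113 0.2548 0.1588] tool [ 12.2264  -5.5569 -20.5911]
306 325 [0.5112 0.2544 0.1693] tool [ 12.0309  -5.1536 -31.0989]
306 340 [0.5115 0.2541 0.179 ] tool [ 12.2366  -4.7769 -40.7887]
312 290 [0.4598 0.2408 0.0306] tool [-41.287   -6.5959 107.5584]
312 295 [0.5121 0.253  0.1466] tool [12.4684 -3.5404 -8.3763]
312 300 [0.512  0.2528 0.1508] tool [ 12.317   -3.4456 -12.5363]
312 310 [0.512  0.2527 0.159 ] tool [ 12.3147  -3.2563 -20.75  ]
312 325 [0.5124 0.2525 0.1703] tool [ 12.584   -2.9947 -32.0151]
312 340 [0.5117 0.2521 0.1784] tool [ 11.8112  -2.813  -40.1398]
317 290 [0.4607 0.2371 0.0303] tool [-41.4419  -2.7971 107.8819]
317 295 [0.5128 0.251  0.1467] tool [12.5375 -1.4677 -8.5131]
317 300 [0.5126 0.2509 0.1509] tool [ 12.3958  -1.426  -12.6873]
317 310 [0.5128 0.2509 0.1595] tool [ 12.5737  -1.3396 -21.219 ]
317 325 [0.5124 0.2507 0.1695] tool [ 12.1026  -1.2403 -31.2156]
317 
[... 820 characters left out ...]
4815 -40.7706]
337 290 [0.465  0.2226 0.0306] tool [-41.3077  12.4195 107.6159]
337 295 [0.4606 0.2212 0.0297] tool [-45.9454  12.5207 108.4806]
337 300 [0.4569 0.2201 0.0305] tool [-49.8207  12.5439 107.7373]
337 310 [0.515  0.2436 0.1595] tool [ 12.5772   6.2765 -21.2202]
337 325 [0.5149 0.2441 0.1704] tool [ 12.7008   5.8155 -32.2035]
337 340 [0.5157 0.2448 0.1812] tool [ 13.6459   5.3536 -42.9293]
cam in tool [ 0.0811  0.0001 -0.1456]
[193.5616 184.2334] [0.5142 0.3422 0.0296]
[441.512  194.5752] [0.5585 0.1853 0.0598]
[507.0042 202.6847] [0.5653 0.144  0.06  ]
[374.9504 210.7988] [0.5374 0.2218 0.0601]
[568.6319 235.2745] [0.5565 0.0969 0.0595]
[311.8687 249.8995] [0.5015 0.2526 0.0599]
```

Depth puts the visible finger end about 26 mm higher than the stated tip, so I'll check it from the scene camera.

```bash
python3 - <<'E'
from h import *
s=ctrl.get_state(); c=imaging.get_calibration("scene"); im,d=imaging.read_camera("scene"); np.save("s1d.npy",d); cv2.imwrite("pics/s1.png",im)
for k in (0,.019,-.007): print(k,proj(c,s["eef_pos"]-[0,0,k]))
u,v=map(int,proj(c,s["eef_pos"])); cr=im[v-80:v+70,u-90:u+90]; print(u-90,v-80)
cv2.imwrite("pics/s1c.png",cv2.resize(cr,None,fx=4,fy=4,interpolation=cv2.INTER_CUBIC))
E
```

```text
0 [434.36591543 146.88489252]
0.019 [433.20689283 155.22653313]
-0.007 [434.79920828 143.76642596]
344 66
```

View pics/s1c.png

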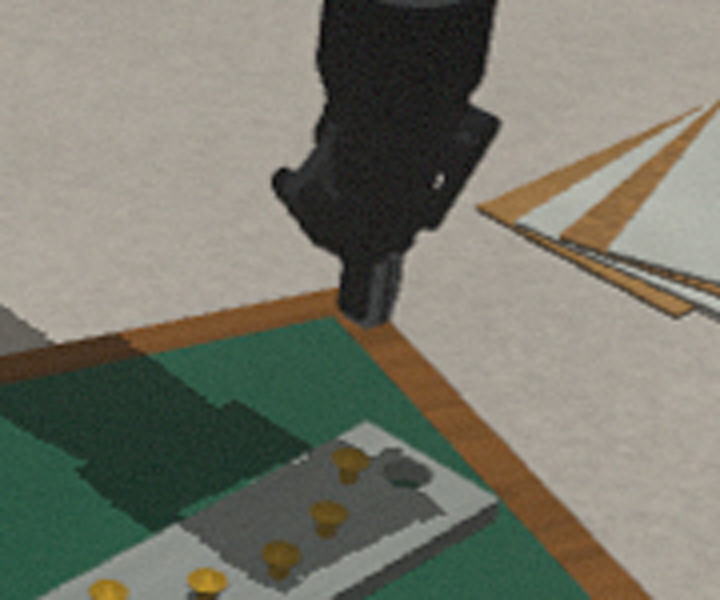

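The scene crop shows the shut tips ending at about (436,147), which is TCP height rather than 19 mm below it. Pin 1 is just ahead of and below them. I'll take first contact from the force reading and descend in small steps.

```bash
python3 -m handwheel '[0,0.02,-0.1,0,0,0,0,0,-0.1,0,0,0,0,0,-0.1,0,0,0,0,0,-0.04,0,0,0,0,0,0,0,0,0]'; python3 -m handwheel '[0,0,0,0,0,0,0,0,0,0,0,0]'; python3 look.py w3
```

```text
time: 3.55
eef_pos: [0.4994, 0.2493, 0.0855]
tcp_rot: [0.99, 0.141, -0.001, 0.0]
contact_force: [-0.4, 0.1, 0.7]
opening: -0.001
finger_force: 0.0
time: 3.72
eef_pos: [0.5012, 0.2505, 0.0881]
tcp_rot: [0.99, 0.142, 0.001, -0.0]
contact_force: [0.2, 0.6, 0.3]
opening: -0.003
finger_force: 0.0
3.7167 [0.5012 0.2505 0.0881] [ 0.9899  0.1416  0.0011 -0.0001] [0.2238 0.6492 0.3166]
tip proj [320.6295 292.8876]
[174.5407 188.5848] 20956 [0.5293 0.3324]
[480.893  216.1356] 1121 [0.5583 0.1845]
[563.0759 226.5643] 1120 [0.5649 0.1428]
[396.9772 236.4078] 1052 [0.5367 0.2208]
[627.7221 265.4687] 734 [0.5554 0.1007]
[317.5873 281.6828] 785 [0.5015 0.2523]
```

View pics/w3.png

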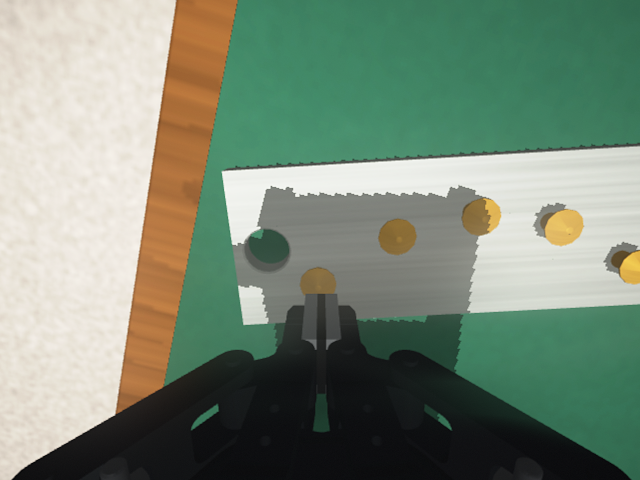

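The tips are over pin 1, whose head at (318,282) is partly hidden behind the fingers. Now I'll step down and watch the force.

```bash
python3 -m handwheel '[-0.008,0.007,-0.01,0,0,0,0,0,-0.01,0,0,0,0,0,-0.01,0,0,0,0,0,0,0,0,0]' | egrep 'pos|contact'; python3 -m handwheel '[0,0,-0.01,0,0,0,0,0,0,0,0,0]'| egrep 'pos|contact'; python3 -m handwheel '[0,0,-0.01,0,0,0,0,0,0,0,0,0]'| egrep 'pos|contact'
```

```text
eef_pos: [0.4987, 0.2518, 0.082]
contact_force: [0.3, 0.3, 0.4]
eef_pos: [0.4988, 0.2517, 0.0804]
contact_force: [-0.9, 0.1, -0.2]
eef_pos: [0.4988, 0.2517, 0.0789]
contact_force: [0.2, 0.5, 0.8]
```

```bash
for i in 1; do :; done; python3 -m handwheel '[0,0,-0.01,0,0,0,0,0,0,0,0,0]' | egrep 'pos|contact'; python3 -m handwheel '[0,0,-0.01,0,0,0,0,0,0,0,0,0]'| egrep 'pos|contact'; python3 -m handwheel '[0,0,0,0,0,0,0,0,0,0,0,0]'| egrep 'pos|contact'
```

```text
eef_pos: [0.4988, 0.2517, 0.0774]
contact_force: [-0.1, -0.4, -0.3]
eef_pos: [0.4988, 0.2517, 0.0759]
contact_force: [0.4, -0.1, 0.2]
eef_pos: [0.499, 0.2518, 0.0762]
contact_force: [0.0, -0.6, 0.7]
```

No contact at 4 mm below where a 19 mm tip would have touched, so the pictures were right. Continuing down.

```bash
python3 -m handwheel '[0,0,-0.01,0,0,0,0,0,-0.01,0,0,0,0,0,0,0,0,0]' | egrep 'pos|contact'; python3 -m handwheel '[0,0,-0.01,0,0,0,0,0,0,0,0,0]'| egrep 'pos|contact'; python3 -m handwheel '[0,0,-0.01,0,0,0,0,0,0,0,0,0]'| egrep 'pos|contact'; python3 look.py w4
```

```text
eef_pos: [0.4987, 0.2517, 0.0728]
contact_force: [-0.7, 0.2, 0.1]
eef_pos: [0.4988, 0.2517, 0.0714]
contact_force: [-0.1, 0.4, -0.1]
eef_pos: [0.4988, 0.2517, 0.07]
contact_force: [0.0, -0.4, -0.2]
5.5167 [0.4988 0.2517 0.07  ] [ 0.9899  0.1419 -0.0002  0.    ] [ 0.0257 -0.3966 -0.2229]
tip proj [320.5864 292.8165]
[164.0696 190.8508] 23214 [0.5297 0.3317]
[501.9964 221.7362] 1391 [0.5583 0.1847]
[592.3773 233.2504] 1418 [0.5649 0.1433]
[409.0375 244.0031] 1279 [0.5368 0.2209]
[321.272  287.9962] 522 [0.5044 0.253 ]
```

View pics/w4.png

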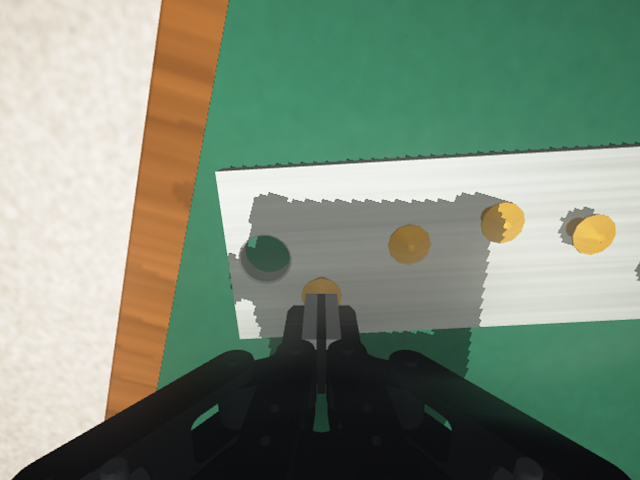

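The tips are centred on pin 1 (head visible at (321,288)) and there is still a gap.

```bash
python3 -m handwheel '[0,0,-0.01,0,0,0,0,0,-0.01,0,0,0,0,0,0,0,0,0]' | egrep 'pos|contact'; python3 -m handwheel '[0,0,-0.01,0,0,0,0,0,-0.01,0,0,0,0,0,0,0,0,0]'| egrep 'pos|contact'; python3 -m handwheel '[0,0,-0.01,0,0,0,0,0,0,0,0,0]'| egrep 'pos|contact'; python3 -m handwheel '[0,0,-0.01,0,0,0,0,0,0,0,0,0]'| egrep 'pos|contact'
```

```text
eef_pos: [0.4987, 0.2517, 0.0668]
contact_force: [0.3, 1.0, 0.7]
eef_pos: [0.4987, 0.2517, 0.0638]
contact_force: [0.2, 0.3, -0.3]
eef_pos: [0.4988, 0.2517, 0.0624]
contact_force: [0.6, -0.0, -0.0]
eef_pos: [0.4988, 0.2517, 0.061]
contact_force: [0.7, 0.6, 0.4]
```

Commanded z is about 0.0615. Next, single 1.5 mm steps.

```bash
python3 -m handwheel '[0,0,-0.01,0,0,0,0,0,0,0,0,0]' | egrep 'pos|contact'; python3 -m handwheel '[0,0,-0.01,0,0,0,0,0,0,0,0,0]'| egrep 'pos|contact';python3 -m handwheel '[0,0,-0.01,0,0,0,0,0,0,0,0,0]'| egrep 'pos|contact'
```

```text
eef_pos: [0.4988, 0.2517, 0.0595]
contact_force: [-1.0, -0.6, -0.3]
eef_pos: [0.4988, 0.2517, 0.0579]
contact_force: [-0.7, -0.1, -0.2]
eef_pos: [0.4991, 0.2518, 0.0567]
contact_force: [-0.5, 0.5, 0.9]
```

```bash
python3 -m handwheel '[0,0,-0.01,0,0,0,0,0,0,0,0,0,0,0,0,0,0,0]' | egrep 'pos|contact'; python3 -m handwheel '[0,0,-0.007,0,0,0,0,0,0,0,0,0,0,0,0,0,0,0]'| egrep 'pos|contact'
```

```text
eef_pos: [0.4992, 0.2518, 0.0555]
contact_force: [-0.2, -0.3, 1.9]
eef_pos: [0.4992, 0.2518, 0.0544]
contact_force: [0.1, -0.7, 3.0]
```

Contact: 3 N means about 2 mm pressed.

```bash
python3 -m handwheel '[0,0,-0.01,0,0,0,0,0,0,0,0,0,0,0,0,0,0,0]' | egrep 'pos|contact'; python3 -m handwheel '[0,0,-0.01,0,0,0,0,0,0,0,0,0,0,0,0,0,0,0]'| egrep 'pos|contact'
```

```text
eef_pos: [0.4992, 0.2518, 0.053]
contact_force: [-0.5, 0.5, 5.1]
eef_pos: [0.4992, 0.2518, 0.0517]
contact_force: [-1.9, -0.1, 5.9]
```

Pin 1 is about 4.9 mm down (5.9 N). I'll release it and go to pin 2.

```bash
python3 -m handwheel '[0,0,0.1,0,0,0,0,0,0.05,0,0,0,0.123,-0.105,0,0,0,0,0.122,-0.104,0,0,0,0,0,0,0,0,0,0]' | egrep 'pos|contact'; python3 -m handwheel '[0,0,-0.05,0,0,0,0,0,-0.05,0,0,0,0,0,-0.02,0,0,0,0,0,-0.015,0,0,0,0,0,0,0,0,0]'| egrep 'pos|contact'; python3 -m handwheel '[0,0,0,0,0,0]'| egrep 'pos|contact'
```

```text
eef_pos: [0.5386, 0.2185, 0.0741]
contact_force: [0.6, 0.4, 0.1]
eef_pos: [0.5348, 0.2206, 0.053]
contact_force: [-1.2, -1.0, 5.3]
eef_pos: [0.535, 0.2206, 0.0535]
contact_force: [-1.6, -1.4, 4.1]
```

```bash
python3 -m handwheel '[0,0,-0.012,0,0,0,0,0,0,0,0,0,0,0,0,0,0,0]' | egrep 'pos|contact'; python3 look.py w5
```

```text
eef_pos: [0.5351, 0.2207, 0.052]
contact_force: [-2.1, -1.2, 6.2]
9.0667 [0.5351 0.2207 0.052 ] [ 0.9899  0.1421 -0.0007 -0.    ] [-2.066  -1.1955  6.1513]
tip proj [320.5862 292.7637]
[ 78.0662 208.8275] 27536 [0.5548 0.3253]
[418.9801 292.0137] 1457 [0.5588 0.1843]
[516.4343 304.1584] 1370 [0.5651 0.1424]
[322.2838 291.7703] 74 [0.5474 0.2235]
[601.2054 344.2629] 1514 [0.5576 0.0975]
[235.8305 347.4011] 177 [0.5104 0.2527]
```

View pics/w5.png

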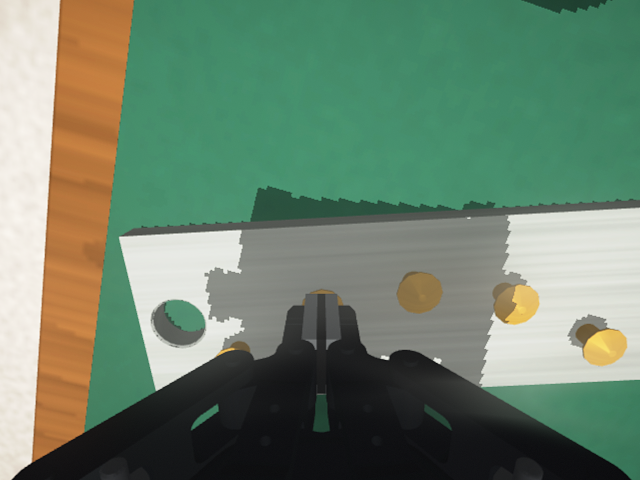

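Pin 2 is about 5 mm down (6.2 N). The jig hasn't moved, and pin 1 is up again at (236,347). Releasing pin 2 and moving to pin 3.

```bash
python3 -m handwheel '[0,0,0.1,0,0,0,0,0,0.05,0,0,0,0.076,-0.121,0,0,0,0,0.076,-0.121,0,0,0,0,0,0,0,0,0,0]' | egrep 'pos|contact'; python3 -m handwheel '[0,0,-0.05,0,0,0,0,0,-0.05,0,0,0,0,0,-0.02,0,0,0,0,0,-0.015,0,0,0,0,0,0,0,0,0]'| egrep 'pos|contact'; python3 -m handwheel '[0,0,0,0,0,0]'| egrep 'pos|contact'
```

```text
eef_pos: [0.5604, 0.1823, 0.0747]
contact_force: [-0.3, -0.6, 0.1]
eef_pos: [0.5577, 0.1846, 0.0535]
contact_force: [-2.3, -0.6, 3.7]
eef_pos: [0.5579, 0.1846, 0.0539]
contact_force: [-2.6, -0.4, 3.6]
```

```bash
python3 -m handwheel '[0,0,-0.014,0,0,0,0,0,0,0,0,0,0,0,0,0,0,0]' | egrep 'pos|contact'; python3 -m handwheel '[0,0,0,0,0,0]'| egrep 'pos|contact'
```

```text
eef_pos: [0.5581, 0.1846, 0.0521]
contact_force: [-3.1, -0.6, 5.7]
eef_pos: [0.5581, 0.1845, 0.0522]
contact_force: [-3.8, 0.3, 5.9]
```

```bash
python3 -m handwheel '[0,0,0.1,0,0,0,0,0,0.05,0,0,0,0.019,-0.141,0,0,0,0,0.019,-0.141,0,0,0,0,0,0,0,0,0,0]' | egrep 'pos|contact'; python3 -m handwheel '[0,0,-0.05,0,0,0,0,0,-0.03,0,0,0,0,0,0,0,0,0,0,0,0,0,0,0]'| egrep 'pos|contact';  python3 -m handwheel '[0,0,-0.02,0,0,0,0,0,-0.02,0,0,0,0,0,-0.015,0,0,0,0,0,0,0,0,0,0,0,0,0,0,0]'| egrep 'pos|contact'
```

```text
eef_pos: [0.565, 0.1395, 0.0744]
contact_force: [-0.3, -0.0, -0.3]
eef_pos: [0.5634, 0.1425, 0.0611]
contact_force: [0.1, 0.5, -0.3]
eef_pos: [0.5646, 0.1422, 0.0546]
contact_force: [-1.3, 1.3, 3.7]
```

```bash
python3 -m handwheel '[0,0,-0.014,0,0,0,0,0,0,0,0,0,0,0,0,0,0,0]' | egrep 'pos|contact'; python3 -m handwheel '[0,0,0,0,0,0]'| egrep 'pos|contact'
```

```text
eef_pos: [0.5646, 0.1421, 0.0526]
contact_force: [-1.8, 2.0, 5.8]
eef_pos: [0.5646, 0.1422, 0.0526]
contact_force: [-0.3, 3.0, 5.8]
```

Pin 4 is about 5 mm down (5.8 N). Now pin 5.

```bash
python3 -m handwheel '[0,0,0.1,0,0,0,0,0,0.05,0,0,0,-0.026,-0.158,0,0,0,0,-0.027,-0.158,0,0,0,0,0,0,0,0,0,0]' | egrep 'pos|contact'; python3 -m handwheel '[0,0,-0.05,0,0,0,0,0,-0.03,0,0,0,0,0,0,0,0,0,0,0,0,0,0,0]'| egrep 'pos|contact';  python3 -m handwheel '[0,0,-0.02,0,0,0,0,0,-0.02,0,0,0,0,0,-0.015,0,0,0,0,0,0,0,0,0,0,0,0,0,0,0]'| egrep 'pos|contact'
```

```text
eef_pos: [0.5556, 0.0916, 0.074]
contact_force: [-0.2, -0.7, -1.3]
eef_pos: [0.5556, 0.0951, 0.0613]
contact_force: [0.4, -0.1, -0.3]
eef_pos: [0.5567, 0.0948, 0.0547]
contact_force: [-0.8, 1.7, 3.6]
```

```bash
python3 -m handwheel '[0,0,-0.014,0,0,0,0,0,0,0,0,0,0,0,0,0,0,0]' | egrep 'pos|contact'; python3 -m handwheel '[0,0,0,0,0,0]'| egrep 'pos|contact'
```

```text
eef_pos: [0.5568, 0.0947, 0.0527]
contact_force: [0.1, 2.4, 4.8]
eef_pos: [0.5568, 0.0947, 0.0527]
contact_force: [-0.7, 1.7, 5.6]
```

```bash
python3 -m handwheel '[0,0,-0.003,0,0,0,0,0,0,0,0,0,0,0,0,0,0,0]' | egrep 'pos|contact'; python3 -m handwheel '[0,0,0.1,0,0,0,0,0,0.2,0,0,0,0,0,0.2,0,0,0,0,0,0.2,0,0,0,0,0,0.2,0,0,0]' | egrep 'pos|contact'; python3 -m handwheel '[-0.1,-0.2,0,0,0,0,-0.1,-0.2,0,0,0,0,-0.1,-0.2,0,0,0,0,0,0,0,0,0,0,0,0,0,0,0,0]' | egrep 'time|pos|contact'; python3 -m handwheel '[0,0,0,0,0,0,0,0,0,0,0,0]'>/dev/null
python3 - <<'E'
from h import *
np.set_printoptions(precision=4,suppress=True)
c=imaging.get_calibration("top"); im,_=imaging.read_camera("top"); cv2.imwrite("pics/top1.png",im)
for p,a in blobs(im):
    if 240<p[1]<300 and 150<p[0]<450: print(p,a,ray(c,*p,.0575))
c=imaging.get_calibration("wrist"); im,d=imaging.read_camera("wrist"); f=240/np.tan(np.radians(c["fovy"]/2))
for p,a in blobs(im,100):
    v,u=int(p[1]),int(p[0]); z=np.median(d[v-2:v+3,u-2:u+3]); print(c["R"].T@(np.array([(u-c["cx"])/f*z,(v-c["cy"])/f*z,z])-c["t"]))
E
```

```text
eef_pos: [0.5568, 0.0947, 0.0524]
contact_force: [0.2, 1.7, 4.6]
eef_pos: [0.5555, 0.094, 0.1869]
contact_force: [0.8, 0.1, -0.4]
time: 14.45
eef_pos: [0.5103, 0.003, 0.1859]
contact_force: [-0.2, 1.3, -0.3]
[318.2034 252.3731] 14392 [ 0.5704 -0.014 ]
[440.9385 245.3077] 65 [ 0.5887 -0.248 ]
[237.875  254.7344] 64 [0.5627 0.1396]
[421.9077 255.9077] 65 [ 0.5677 -0.2118]
[215.8254 257.873 ] 63 [0.5558 0.1817]
[403.  266.5] 60 [ 0.5468 -0.1759]
[196.0615 268.6462] 65 [0.5345 0.2188]
[383.8167 277.3667] 60 [ 0.5255 -0.1396]
[179.0455 287.7121] 66 [0.4976 0.2497]
[364.0938 288.0625] 64 [ 0.5045 -0.1024]
[0.5585 0.1809 0.0598]
[0.5652 0.1394 0.06  ]
[0.5375 0.2172 0.0595]
[0.5571 0.093  0.0599]
[0.5015 0.2438 0.0566]
[ 0.5701 -0.2072  0.0589]
[ 0.5496 -0.1718  0.0594]
[ 0.5285 -0.1362  0.0592]
[ 0.5079 -0.1002  0.0591]
[0.3271 0.1792 0.0294]
[ 0.3977 -0.344   0.0296]
[ 0.3253 -0.05    0.0293]
```

View pics/top1.png

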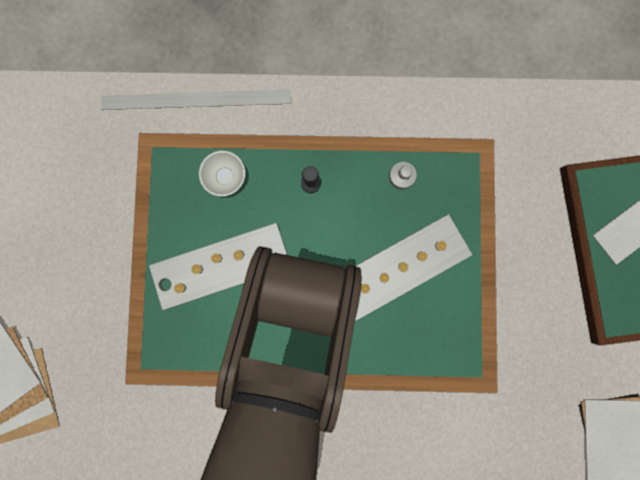

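The final top view shows both jigs and the bystanders where they started. The visible curved-row pins (179,288) to (238,255) are up. The arm hides pin 5 here, but wrist depth reads it up at 60 mm. The tool is clear, so I'm handing in.

```bash
python3 -c "
from plant import ctrl
print(ctrl.sign_off())"
```

```text
the job is handed in; nothing more can be done
None
```

I pressed the curved row's five pins in order from the hole end, each about halfway (roughly 4–5 mm by the force reading). All sprang back up, the jigs and other things stayed in place, and I handed in at about 15 s with the arm clear.

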